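# Start the wing knob of a ferrule clamp on its thread

### The job

The clamp with the orange wing knob has not caught its thread. Turn that knob backwards (anticlockwise seen from above) until the thread start clicks and the red pin beside it drops, then turn it forwards (clockwise) about a sixth of a turn past the click so that the thread engages, and let go. Leave the clamp with the black knob as it is.

Things in the scene. Friction and masses are not known exactly. Their poses are not given: they have to be found in the camera images.
- orange_grip (a point): Where to take the orange wing knob from above: on its upright axis, 58 mm above the bench. The wing is a bar 48 mm long, 12 mm thick, 32 to 70 mm above the bench, a white line on top of one half. x runs along the wing and turns with it, y through its thickness, z up. Below are a hub 30 mm across and a fixed clamp: a grey block on an aluminium plate 104 x 80 mm. Keep fingertips above 40 mm.
- orange_knob (a joint): Knob angle in rad, growing clockwise from above (forwards); hard stops at -0.40 and 1.35; stays where left (friction 0.06 N m), does not rise. Starts at 0.30 to 0.55, thread not caught, and is then blocked forwards at 0.75. Backed to 0 or less it has clicked (aim for -0.15); only then can it turn on forwards; engaged above 0.85 (aim for 1.1). One grasp does it all.
- orange_pin (a joint): The orange clamp's red spring pin, in m: 0 is up (thread not caught), 0.007 is dropped (clicked). It drops by itself once the knob is backed far enough; do not touch it. It is 8 mm across, 32 mm from the knob's axis on the robot's side; its top is 36 mm above the bench when up. At a knob angle of 0.475 the wing points at it.
- black_knob (a joint): Angle of the black wing knob on the second clamp, which is alike in all but colour and stands 14 cm or more to the left or right of the first. It is already engaged, at 1.0 to 1.1 rad, with its red pin down, and must stay so.

How it is judged:
On the way, in this order (a step that is already met when the one before it is completed fails the run):
1. the orange knob is backed until the thread start clicks: its red pin has dropped (value of joint orange_pin above 0.006 m), for 0.1 s.
2. the orange knob is turned forwards until the thread is engaged (value of joint orange_knob above 0.85 rad and value of joint orange_pin above 0.006 m), for 0.2 s.
At the end, for the whole second after the job is handed in: The orange knob rests at more than 0.85 rad with its red pin down (more than 6 mm), let go; the black knob is still between 0.9 and 1.2 rad (all of step 2 and velocity of joint orange_knob between -0.1 and 0.1 rad/s and value of joint black_knob between 0.9 and 1.2 rad); the robot touches nothing.
It fails at once if the black knob is turned (value of joint black_knob below 0.9 rad or value of joint black_knob above 1.2 rad).
It also fails if it takes over 35 s, if anything falls off the work surface, if the arm or the gripper's body presses on something with over 40 N, if the wrist force passes 120 N, or if a joint passes its speed limit or range.

### The arm

A 6-joint arm with a two-finger parallel gripper is mounted at the origin on a cart in front of the work surface, level with it; the furniture and walls round the work are solid. World frame = base frame: x ahead of the robot, y to its left, z up, the work surface at z = 0. Lengths are in m, angles in rad, forces in N, time in s.
With the tool pointing down it reaches from about 0.35 to 0.975 m from the base axis. Payload 4.9 kg.
Tool frame: the origin (TCP) lies midway between the tips of the shut fingers; the grasp point (between the pads) lies 19 mm behind it; z points along the fingers, y is the line along which they close (so a half turn about z gives the same grasp; the last joint's range is limited). The gripper opens to 85 mm and grips with 20 to 120 N. Pads are 22 mm wide; open, the fingers measure 114 mm over their backs; the gripper's body (76 mm by 85 mm) begins 54 mm behind the grasp point. The pads swing forward as they close: fully open they stand 13 mm farther back than shut.
Start: joints at [-1.419, 0.053, 1.613, -0, 1.476, -0.119], TCP at [0.167, -0.602, 0.231] pointing down, gripper open.
Joint ranges: [-3.01, 3.01], [-1.01, 2.22], [0.06, 2.58], [-1.02, 4.17], [0.09, 2.62], [-3.14, 3.14]. Speed limits (rad/s): [2.57, 2.57, 3.14, 3.14, 3.14, 3.14].

### API

Orientations are given as a unit quaternion [w, x, y, z].
In Python, from plant import * gives the robot as it stands.
- The arm moves only by the tool jog_arm, never from a script. Its argument "targets" is a list of rows, each a list of 3 entries, a list of its own where there are three numbers: the shift along the tool's x, y, z in units of 25 mm (1.0 is 25 mm), then the turn, a rotation vector about the tool's x, y, z in units of 8 degrees (1.0 is 8 degrees), then the opening in per cent of the stroke, from 0 (shut) to 100 (fully open). A call has 1 to 8 rows; each row is the pose to reach, as a shift and turn from the pose commanded when the call began, along the tool's axes at that moment; what a row does not reach only later rows make up. A row lasts 1/8 s, in which the tool goes at most 62.5 mm and 10.7 degrees, less where a joint would pass 70% of its speed; a pose out of reach is approached as far as the arm can. A call with a gripper value outside its range is refused whole. The fingers move at their own pace and stop on an object; the grip force is fixed at half the most. Time passes only in rows, so rows that repeat a pose let the fingers close. It gives the time, the measured TCP pose, the force, the opening and the grip force at its end, in the units of the state.
- state(): the state, without advancing time (a new reading comes with each control period).
- grab_frame(name): name is "scene" or "side" or "wrist"; returns (picture, depth): 480x640x3 uint8, red, green, blue; 480x640 float32, m along the optical axis (not along the pixel's ray), 0 where there is no reading.
- camera_params(name): a dict with "fovy" (degrees; the focal length in pixels is half the picture's height over the tangent of half this angle, whatever the lens; pixels are square), "cx", "cy" (the principal point, pixels), "dist" ([k1, k2, p1, p2, k3] as OpenCV has them; the pictures are not rectified), "rvec" (rotation vector, rad) and "tvec" (3), from world to camera coordinates, as OpenCV has them; the wrist camera has in their place "hand_eye" (4x4, takes a point from camera to tool coordinates, whose origin is the TCP and whose axes are the flange's). Camera axes: x right, y down, z forward; pixel columns grow to the right and rows downward; lengths in m; the calibration is good to about 2 mm. A picture is of the moment at which its call begins: read the wrist's pose just before it. camera_params takes no time and is no camera call.
- job_done(): hands the job in; it is judged then, once.
The state is a dict: "time": time; "joint_pos": joint angles; "joint_vel": joint speeds; "joint_efforts": joint torques, N m; "tool_pos": TCP position; "tool_rot": TCP orientation; "contact_force": force on the tool from outside, world axes, zero at the start; "ft_torque": the same for the moment, N m; "gripper_width": opening from 0.0 (shut) to 1.0 (fully open); "grasp_force": force on a finger pad.
Only numpy, scipy, OpenCV 4.12 (cv2) and the standard library are available. Lean on these libraries where they do the work, as an engineer would, in place of code of your own. Each camera call takes 0.05 s, during which the arm holds its last target. There are 200 camera calls.

## Working session

There is one attempt and no reset: what is moved stays moved. The work goes in short steps, Python scripts to look and compute and a tool call to move; the robot and the scene stay as the last step left them, time stands still between calls to the robot, and variables do not carry over. Pictures are saved under pics/ and viewed, at most 10 in all, crops included, and the job is handed in when it is done.

Besides the shell and the picture viewer there is one more tool, called after "Request:" by a JSON object that holds its "name" and its "arguments", one argument or row to a line. jog_arm: Moves the arm, as the interface text tells. Its arguments: {"type":"object","properties":{"targets":{"type":"array"}},"required":["targets"]}

```bash
mkdir -p pics; cat > h.py <<'E'
from plant import *
import numpy as np, cv2
from scipy.spatial.transform import Rotation as R
def K(p):
    f=240/np.tan(np.radians(p["fovy"])/2); return np.array([[f,0,p["cx"]],[0,f,p["cy"]],[0,0,1]])
def ext(name,p,st):  # camera->world
    T=np.eye(4)
    if "rvec" in p:
        r=cv2.Rodrigues(np.array(p["rvec"],float))[0]; T[:3,:3]=r.T; T[:3,3]=-r.T@np.array(p["tvec"],float).ravel(); return T
    q=st["tool_rot"]; T[:3,:3]=R.from_quat([q[1],q[2],q[3],q[0]]).as_matrix(); T[:3,3]=st["tool_pos"]
    return T@np.array(p["hand_eye"])
def onplane(uv,z,p,T):
    n=cv2.undistortPoints(np.array(uv,float).reshape(-1,1,2),K(p),np.array(p["dist"],float)).reshape(-1,2)
    d=np.c_[n,np.ones(len(n))]@T[:3,:3].T; o=T[:3,3]
    return o+d*((z-o[2])/d[:,2])[:,None]
def bgr(im): return cv2.cvtColor(im,cv2.COLOR_RGB2BGR)
E
python3 - <<'E'
from h import *
s=state(); print(s)
for n in("scene","side","wrist"):
    im,d=grab_frame(n); np.save(n+".npy",d); cv2.imwrite(f"pics/{n}0.png",bgr(im)); print(n,camera_params(n))
E
```

```text
{'time': 0.0, 'joint_pos': array([-1.41898945e+00,  5.33766032e-02,  1.61427084e+00, -9.39995536e-06,
        1.47596904e+00, -1.18990870e-01]), 'joint_vel': array([ 7.97128689e-06,  9.00272285e-04, -2.09972187e-04,  1.11081952e-03,
        4.48123818e-04, -1.50151421e-03]), 'joint_efforts': array([ 5.95387755e-04, -3.93671536e+01, -3.70182252e+01, -1.80228739e-05,
        6.83413455e-03, -1.49024550e-05]), 'tool_pos': array([ 0.16709885, -0.60162044,  0.23006459]), 'tool_rot': array([-1.01170139e-03,  9.90847000e-01,  1.34985922e-01, -2.12805304e-05]), 'contact_force': array([ 0.2125379 , -0.05231005, -0.06692459]), 'ft_torque': array([-0.00542663, -0.006024  ,  0.02925465]), 'grasp_force': 0.0, 'gripper_width': 0.998719861207809}
scene {'fovy': 53.93736272373753, 'cx': 311.839153511008, 'cy': 234.50179098752082, 'dist': array([-0.09300194,  0.        ,  0.        ,  0.        ,  0.        ]), 'rvec': array([ 2.26722658, -0.99994728,  0.36767542]), 'tvec': array([-0.5814508 ,  0.16612563,  0.81919008])}
side {'fovy': 55.95349728681087, 'cx': 313.63704057844654, 'cy': 237.11621024998882, 'dist': array([-0.02137379,  0.        ,  0.        ,  0.        ,  0.        ]), 'rvec': array([ 0.42203528, -2.61409597,  1.37035812]), 'tvec': array([0.38237851, 0.32393657, 0.52372166])}
wrist {'fovy': 62.241023449430095, 'cx': 324.16945660740174, 'cy': 234.7146055994823, 'dist': array([-0.02899146,  0.        ,  0.        ,  0.        ,  0.        ]), 'hand_eye': array([[-1.25957383e-04, -9.51149133e-01, -3.08731778e-01,
         8.02823320e-02],
       [ 9.99999992e-01, -1.14415151e-04, -5.54899489e-05,
         9.41932994e-05],
       [ 1.74556238e-05, -3.08731782e-01,  9.51149140e-01,
        -1.42692190e-01],
       [ 0.00000000e+00,  0.00000000e+00,  0.00000000e+00,
         1.00000000e+00]])}
```

View pics/scene0.png

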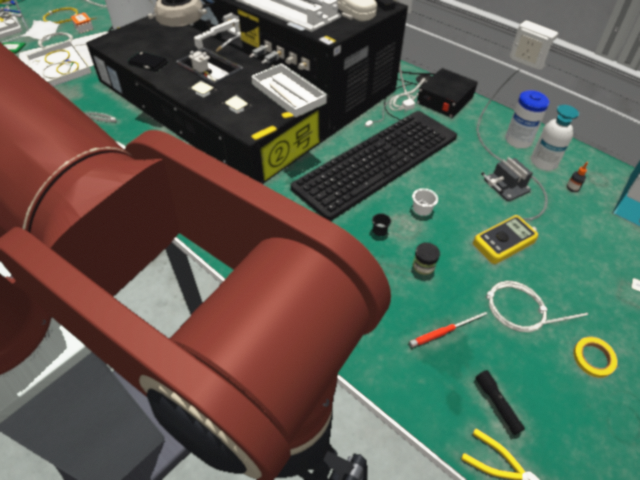

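View pics/side0.png

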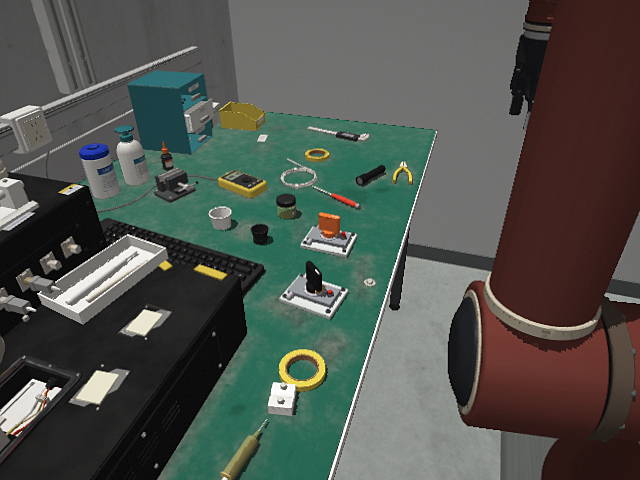

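The scene camera's view of the clamps is blocked by the arm. The side view shows the orange wing at about (329,225), with its pin at about (344,234), and the black knob at about (314,278), with its pin at about (329,293). I'll measure from the side view.

```bash
python3 - <<'E'
from h import *
im=cv2.imread("pics/side0.png"); p=camera_params("side"); T=ext("side",p,None); hsv=cv2.cvtColor(im,cv2.COLOR_BGR2HSV)
print("cam",T[:3,3])
d=np.load("side.npy")
m=cv2.inRange(hsv,(6,150,100),(16,255,255)); m[:200]=0;m[260:]=0;m[:,:300]=0;m[:,360:]=0
n,l,s,c=cv2.connectedComponentsWithStats(m); print(s,c)
ys,xs=np.nonzero(m); zz=d[ys,xs]; k=zz>0
nrm=cv2.undistortPoints(np.c_[xs,ys].astype(float).reshape(-1,1,2),K(p),p["dist"]).reshape(-1,2)
P=(np.c_[nrm,np.ones(len(nrm))]*zz[:,None])[k]@T[:3,:3].T+T[:3,3]
print(len(P),np.percentile(P,[2,25,50,75,98],axis=0))
for n_,q,z in(("orange",(329,225),.05),("blackk",(314,278),.05),("pinO",(344,234),.036),("pinB",(329,293),.03)): print(n_,onplane([q],z,p,T))
print(state()["tool_pos"])
cv2.imwrite("pics/side_crop.png",cv2.resize(im[195:325,260:400],None,fx=4,fy=4,interpolation=cv2.INTER_CUBIC))
E
```

```text
cam [0.27753    0.35484448 0.56788652]
[[     0      0    640    480 306781]
 [   319    213     21     25    418]
 [   336    215      1      1      1]] [[319.4874813  239.52045596]
 [328.64832536 224.54545455]
 [336.         215.        ]]
418 [[ 0.48638239 -0.42008832  0.02441514]
 [ 0.4976262  -0.41008987  0.03779804]
 [ 0.50799123 -0.40841903  0.0502725 ]
 [ 0.51813232 -0.40683783  0.06267028]
 [ 0.5301851  -0.39962666  0.07001668]]
orange [[ 0.5066869  -0.40780847  0.05      ]]
blackk [[ 0.48129458 -0.23374558  0.05      ]]
pinO [[ 0.47285874 -0.4049657   0.036     ]]
pinB [[ 0.45050774 -0.22529509  0.03      ]]
[ 0.16712181 -0.601738    0.2303377 ]
```

View pics/side_crop.png

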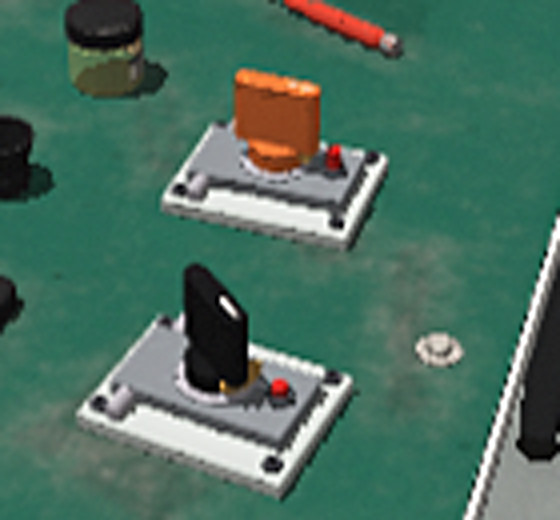

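Request:
{"name": "jog_arm", "arguments": {
  "targets": [
    [[4, -1, 0], [0, 0, 0], 100],
    [[8, -2, 0], [0, 0, 0], 100],
    [[12, -3, 0.5], [0, 0, 0], 100],
    [[15.1, -3.6, 1], [0, 0, 0], 100],
    [[15.1, -3.6, 1.2], [0, 0, 0], 100],
    [[15.1, -3.6, 1.2], [0, 0, 0], 100],
    [[15.1, -3.6, 1.2], [0, 0, 0], 100],
    [[15.1, -3.6, 1.2], [0, 0, 0], 100]
  ]
}}

```text
time: 1.15
tool_pos: [0.507, -0.414, 0.2006]
tool_rot: [-0.0, 0.991, 0.136, -0.001]
contact_force: [0.1, 0.1, -0.2]
gripper_width: 1.006
grasp_force: 0.0
```

```bash
cat > look.py <<'E'
from h import *
import sys
s=state(); im,d=grab_frame("wrist"); cv2.imwrite(f"pics/{sys.argv[1]}.png",bgr(im)); p=camera_params("wrist"); T=ext("wrist",p,s)
print("t",s["time"],"tcp",s["tool_pos"],s["tool_rot"],"j6",s["joint_pos"][5],"w",s["gripper_width"],"cam",T[:3,3])
hsv=cv2.cvtColor(bgr(im),cv2.COLOR_BGR2HSV)
def comps(m,tag,z):
    n,l,st,c=cv2.connectedComponentsWithStats(m)
    for i in range(1,n):
        if st[i,4]>30:
            print(tag,st[i],c[i].round(1),"->",onplane([c[i]],z,p,T)[0].round(4))
comps(cv2.inRange(hsv,(0,170,60),(4,255,255))|cv2.inRange(hsv,(175,170,60),(180,255,255)),"red",.036)
comps(cv2.inRange(hsv,(5,150,60),(18,255,255)),"orange",.07)
# top face of wing via depth height
v,u=np.mgrid[0:480,0:640]; n=cv2.undistortPoints(np.c_[u.ravel(),v.ravel()].astype(float).reshape(-1,1,2),K(p),p["dist"]).reshape(-1,2)
P=(np.c_[n,np.ones(len(n))]*d.reshape(-1,1))@T[:3,:3].T+T[:3,3]; h=P[:,2].reshape(480,640)
m=((h>.066)&(h<.074)&(d>0)).astype(np.uint8)*255
k=cv2.morphologyEx(m,cv2.MORPH_OPEN,np.ones((5,5)))
nn,l,st,c=cv2.connectedComponentsWithStats(k)
for i in range(1,nn):
    if st[i,4]>200:
        cn=max(cv2.findContours((l==i).astype(np.uint8),0,1)[0],key=cv2.contourArea).reshape(-1,2)
        W=onplane(cn,.07,p,T)[:,:2]; r=cv2.minAreaRect((W*1000).astype(np.float32)); print("top",st[i],r)
        dd=(P[(l==i).ravel()]); print("  mean",dd.mean(0), "rgb",im[l==i].mean(0))
E
python3 look.py w1
```

```text
t 1.15 tcp [ 0.50701666 -0.41398001  0.20062227] [-3.49247610e-04  9.90742282e-01  1.35754419e-01 -5.88431823e-04] j6 0.5004238507239521 w 1.0055699398480156 cam [ 0.58454503 -0.39255124  0.34322936]
red [ 490  200   72   67 1009] [524.8 233.6] -> [ 0.5332 -0.5769  0.036 ]
red [ 92 208  11   9  79] [ 97. 212.] -> [ 0.4573 -0.2376  0.036 ]
orange [ 309  179   36   69 1536] [325.8 210.1] -> [ 0.5167 -0.4124  0.07  ]
top [  52  166   54   43 1098] ((485.8447570800781, -239.26736450195312), (12.662028312683105, 49.119041442871094), 47.14543914794922)
  mean [ 0.48620013 -0.23964543  0.06989263] rgb [49.7859745  49.81147541 52.24954463]
top [ 311  187   33   61 1021] ((511.49017333984375, -414.8414001464844), (12.060511589050293, 47.511531829833984), 85.48762512207031)
  mean [ 0.51182336 -0.41482721  0.06987113] rgb [241.44074437 146.43976494  64.50636631]
```

View pics/w1.png

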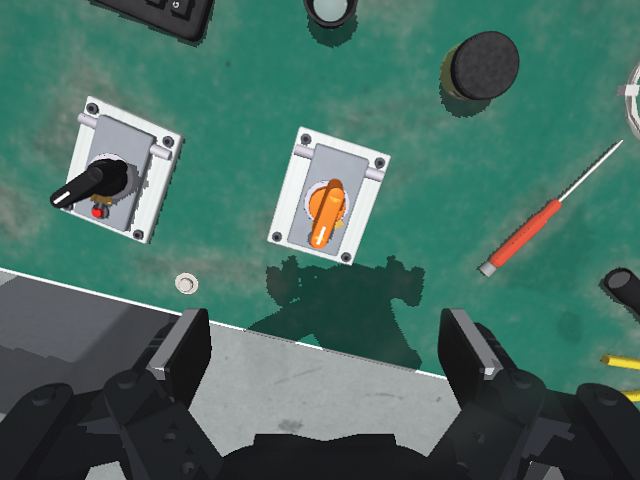

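The wrist view shows the orange wing top at about (322,215), with the white line at its lower end, and it hides the pin. Its measured size of 12.1 x 47.5 mm matches the one given. The black wing is at about (90,183), with its pin at (97,212). Next I'll get the plate directions to work out the knob angle.

```bash
python3 - <<'E'
from h import *
s=state(); p=camera_params("wrist"); T=ext("wrist",p,s)
im=cv2.imread("pics/w1.png"); hsv=cv2.cvtColor(im,cv2.COLOR_BGR2HSV)
m=cv2.inRange(hsv,(0,0,70),(180,60,255)); m[270:]=0; m[:85]=0
m=cv2.morphologyEx(m,cv2.MORPH_CLOSE,np.ones((7,7)))
for c in cv2.findContours(m,0,1)[0]:
    if cv2.contourArea(c)>3000:
        W=onplane(cv2.convexHull(c).reshape(-1,2),.008,p,T)[:,:2]*1000; print(cv2.boundingRect(c),cv2.minAreaRect(W.astype(np.float32)))
print(onplane([(97,212)],.029,p,T))
E
```

```text
(259, 126, 132, 140) ((511.5867004394531, -411.4538269042969), (89.40735626220703, 108.39532470703125), 87.94185638427734)
(39, 85, 145, 159) ((493.7110900878906, -226.3256072998047), (111.36872100830078, 119.60413360595703), 80.90575408935547)
[[ 0.45387576 -0.23484197  0.029     ]]
```

```bash
python3 - <<'E'
from h import *
s=state(); p=camera_params("wrist"); T=ext("wrist",p,s)
for k in([(302,127),(391,156),(352,265),(267,241)],[(89,96),(184,134),(149,244),(60,206)]):
    W=onplane(k,.008,p,T)[:,:2]*1000; e=np.roll(W,-1,0)-W
    print(W.mean(0),np.hypot(*e.T),np.degrees(np.arctan2(e[:,1],e[:,0])))
E
```

```text
[ 509.80109379 -417.01844002] [ 77.61522877 102.83932424  79.83879781 103.90755364] [-92.07467683 178.24979035  88.68391357  -2.97582637]
[ 485.63838932 -240.15301398] [ 80.37993704 104.95472456  82.53742694 100.62127483] [-96.78442146 171.86459449  80.15585259  -9.35583968]
```

Request:
{"name": "jog_arm", "arguments": {
  "targets": [
    [[0.17, 0.08, 1], [0, 0, 1.2], 100],
    [[0.17, 0.08, 2], [0, 0, 2.5], 100],
    [[0.17, 0.08, 3], [0, 0, 2.5], 100],
    [[0.17, 0.08, 3], [0, 0, 2.5], 100],
    [[0.17, 0.08, 3], [0, 0, 2.5], 100]
  ]
}}

```text
time: 1.82
tool_pos: [0.5111, -0.4166, 0.1278]
tool_rot: [0.001, 0.999, -0.04, 0.001]
contact_force: [0.0, -1.0, 0.7]
gripper_width: 1.0
grasp_force: 0.0
```

```bash
python3 look.py w2
```

```text
t 1.825 tcp [ 0.51105245 -0.41664704  0.12778025] [ 6.87078281e-04  9.99203622e-01 -3.98908879e-02  6.05617122e-04] j6 0.8539601680500161 w 1.0004934502020377 cam [ 0.59090322 -0.42255363  0.27057178]
red [ 550  127   70  110 2039] [584.1 182.3] -> [ 0.5359 -0.5757  0.036 ]
red [ 67 327  14  12 116] [ 73.7 332.8] -> [ 0.4588 -0.2406  0.036 ]
orange [ 299  205   46   96 2581] [321.7 247.4] -> [ 0.5192 -0.4158  0.07  ]
top [ 311  219   22   82 1667] ((511.5303955078125, -414.91131591796875), (11.565572738647461, 47.1252326965332), 85.7713394165039)
  mean [ 0.51238002 -0.41509707  0.06998056] rgb [230.9520096  137.81523695  58.98320336]
top [   3  292   47   62 1442] ((485.9811706542969, -239.85072326660156), (12.981962203979492, 50.844852447509766), 46.283260345458984)
  mean [ 0.48667486 -0.24013026  0.06983196] rgb [47.79542302 48.13938974 50.7704577 ]
```

Request:
{"name": "jog_arm", "arguments": {
  "targets": [
    [[0.02, -0.06, 1.2], [0, 0, 0], 100],
    [[0.02, -0.06, 2.4], [0, 0, 0], 100],
    [[0.02, -0.06, 3.3], [0, 0, 0], 100],
    [[0.02, -0.06, 3.3], [0, 0, 0], 100],
    [[0.02, -0.06, 3.3], [0, 0, 0], 100]
  ]
}}

```text
time: 2.5
tool_pos: [0.5128, -0.4147, 0.0454]
tool_rot: [0.001, 0.999, -0.039, 0.001]
contact_force: [-0.1, -0.5, 0.1]
gripper_width: 0.998
grasp_force: 0.0
```

Request:
{"name": "jog_arm", "arguments": {
  "targets": [
    [[0, 0, 0.1], [0, 0, 0], 60],
    [[0, 0, 0.1], [0, 0, 0], 30],
    [[0, 0, 0.1], [0, 0, 0], 5],
    [[0, 0, 0.1], [0, 0, 0], 5],
    [[0, 0, 0.1], [0, 0, 0], 5],
    [[0, 0, 0.1], [0, 0, 0], 5],
    [[0, 0, 0.1], [0, 0, 0], 5],
    [[0, 0, 0.1], [0, 0, 0], 5]
  ]
}}

```text
time: 3.5
tool_pos: [0.5121, -0.415, 0.0418]
tool_rot: [0.001, 0.999, -0.039, 0.0]
contact_force: [-1.0, -5.1, -0.1]
gripper_width: 0.128
grasp_force: 63.1
```

Request:
{"name": "jog_arm", "arguments": {
  "targets": [
    [[0, 0, 0.1], [0, 0, -0.7], 5],
    [[0, 0, 0.1], [0, 0, -1.4], 5],
    [[0, 0, 0.1], [0, 0, -2.1], 5],
    [[0, 0, 0.1], [0, 0, -2.8], 5],
    [[0, 0, 0.1], [0, 0, -3.5], 5],
    [[0, 0, 0.1], [0, 0, -4.2], 5],
    [[0, 0, 0.1], [0, 0, -4.8], 5],
    [[0, 0, 0.1], [0, 0, -4.8], 5]
  ]
}}

```text
time: 4.5
tool_pos: [0.5118, -0.4136, 0.0416]
tool_rot: [-0.001, 0.956, 0.292, -0.001]
contact_force: [-8.0, 4.2, 13.7]
gripper_width: 0.127
grasp_force: 65.3
```

```bash
python3 look.py w3 | head -4; python3 - <<'E'
from h import *
print(state()["ft_torque"])
im,d=grab_frame("side"); a=cv2.resize(bgr(im)[195:325,260:400],None,fx=4,fy=4,interpolation=cv2.INTER_CUBIC); cv2.imwrite("pics/s3.png",a)
E
```

```text
t 4.5 tcp [ 0.51175442 -0.41362684  0.04164787] [-9.85609866e-04  9.56417366e-01  2.92000479e-01 -7.56336365e-04] j6 0.1857632155350817 w 0.12662451113359663 cam [ 0.57880729 -0.36940177  0.18427069]
red [ 562  393   78   48 1832] [605.8 417.2] -> [ 0.5377 -0.5569  0.036 ]
orange [ 292  256   65  160 5285] [324.  329.2] -> [ 0.5207 -0.4081  0.07  ]
top [ 288  292   74  123 4412] ((511.0125427246094, -411.9842529296875), (47.802146911621094, 23.916358947753906), 21.78670883178711)
[ 7.00365220e-01  1.38818185e+00 -9.76441512e-04]
```

View pics/s3.png

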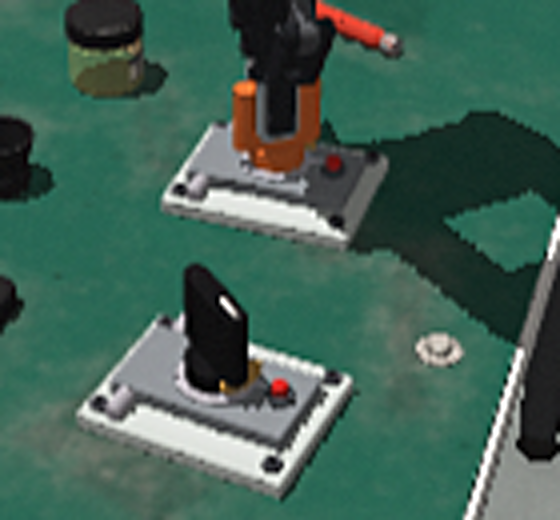

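View pics/w3.png

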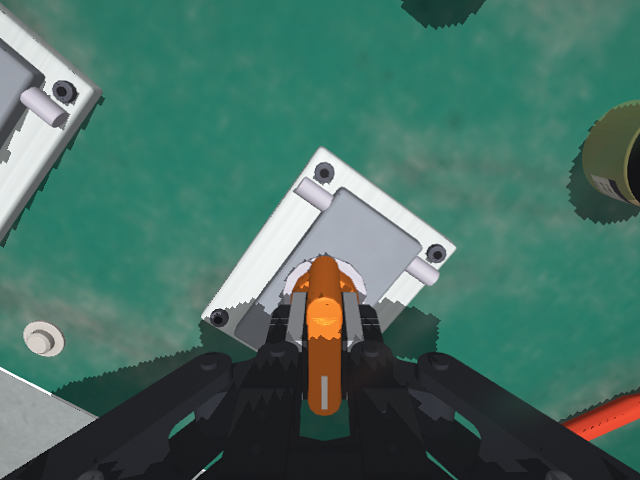

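The side view shows the pin head at crop (334,163), about 8 crop px (2 px) lower than before and with its shaft hidden, so it has dropped. In the wrist view the wing sits in the pads at about (324,330), and the tool has turned 38°. The click is done, so I'll turn forwards.

Request:
{"name": "jog_arm", "arguments": {
  "targets": [
    [[0, 0, 0], [0, 0, 0.7], 5],
    [[0, 0, 0], [0, 0, 1.4], 5],
    [[0, 0, 0], [0, 0, 2.1], 5],
    [[0, 0, 0], [0, 0, 2.8], 5],
    [[0, 0, 0], [0, 0, 3.5], 5],
    [[0, 0, 0], [0, 0, 4.2], 5],
    [[0, 0, 0], [0, 0, 4.9], 5],
    [[0, 0, 0], [0, 0, 5.6], 5]
  ]
}}

```text
time: 5.6
tool_pos: [0.5122, -0.4153, 0.0417]
tool_rot: [0.001, 0.995, -0.096, 0.0]
contact_force: [-5.5, -2.1, 10.3]
gripper_width: 0.125
grasp_force: 64.7
```

Request:
{"name": "jog_arm", "arguments": {
  "targets": [
    [[0, 0, 0], [0, 0, 0.7], 5],
    [[0, 0, 0], [0, 0, 1.4], 5],
    [[0, 0, 0], [0, 0, 2.1], 5],
    [[0, 0, 0], [0, 0, 2.8], 5],
    [[0, 0, 0], [0, 0, 3.4], 5],
    [[0, 0, 0], [0, 0, 3.4], 5],
    [[0, 0, 0], [0, 0, 3.4], 5]
  ]
}}

```text
time: 6.48
tool_pos: [0.5118, -0.4163, 0.0417]
tool_rot: [0.002, 0.945, -0.326, 0.001]
contact_force: [-6.6, -4.8, 9.5]
gripper_width: 0.128
grasp_force: 64.5
```

```bash
python3 look.py w4 | head -1;python3 - <<'E'
from h import *
print(state()["ft_torque"])
E
```

```text
t 6.475 tcp [ 0.51183572 -0.41633366  0.04171683] [ 2.09506350e-03  9.45215437e-01 -3.26440075e-01  5.16263430e-04] j6 1.4430846576534788 w 0.12792005048693317 cam [ 0.57528323 -0.46438159  0.18459338]
[-0.59889256  1.07627464 -0.03960934]
```

View pics/w4.png

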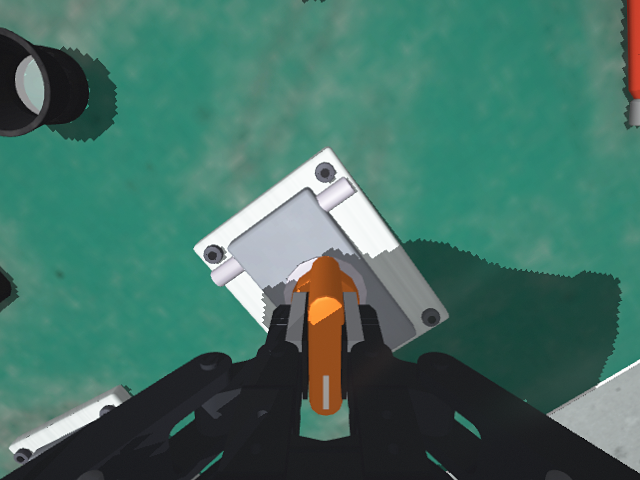

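The wing followed the pads: it still lies along the tool axis at about (325,330), and the tool has turned 72°, which puts the knob near 1.10. I'll open and go up.

Request:
{"name": "jog_arm", "arguments": {
  "targets": [
    [[0, 0, 0], [0, 0, 0], 30],
    [[0, 0, 0], [0, 0, 0], 60],
    [[0, 0, 0], [0, 0, 0], 100],
    [[0, 0, 0], [0, 0, 0], 100],
    [[0, 0, 0], [0, 0, 0], 100],
    [[0, 0, 0], [0, 0, 0], 100]
  ]
}}

```text
time: 7.28
tool_pos: [0.5121, -0.4138, 0.0388]
tool_rot: [-0.0, 0.945, -0.326, -0.0]
contact_force: [-1.0, 0.3, -0.3]
gripper_width: 1.001
grasp_force: 0.0
```

Request:
{"name": "jog_arm", "arguments": {
  "targets": [
    [[0, 0, -1], [0, 0, 0], 100],
    [[0, 0, -2], [0, 0, 0], 100],
    [[0, 0, -4], [0, 0, 0], 100],
    [[0, 0, -6], [0, 0, 0], 100],
    [[0, 0, -6.4], [0, 0, 0], 100],
    [[0, 0, -6.4], [0, 0, 0], 100],
    [[0, 0, -6.4], [0, 0, 0], 100]
  ]
}}

```text
time: 8.15
tool_pos: [0.5112, -0.4129, 0.1961]
tool_rot: [-0.001, 0.945, -0.326, -0.002]
contact_force: [-0.5, 0.5, 0.1]
gripper_width: 0.999
grasp_force: 0.0
```

```bash
python3 look.py w5; python3 - <<'E'
from h import *
cv2.imwrite("pics/w5c.png",cv2.imread("pics/w5.png")[60:420])
E
```

```text
t 8.15 tcp [ 0.5112422  -0.41293597  0.1960685 ] [-9.37000753e-04  9.45278618e-01 -3.26257796e-01 -1.81868234e-03] j6 1.4428722899135005 w 0.9985944047158776 cam [ 0.57505527 -0.46199433  0.33843915]
red [ 487    0   23   97 1459] [497.8  48.4] -> [ 0.53   -0.5811  0.036 ]
red [346 233  10  10  71] [350.2 238.1] -> [ 0.4816 -0.4151  0.036 ]
red [208 367   9   9  58] [212.3 370.8] -> [ 0.4571 -0.24    0.036 ]
orange [ 310  181   36   73 1528] [327.8 213.5] -> [ 0.5163 -0.419   0.07  ]
top [ 320  189   17   65 1046] ((511.54254150390625, -415.27252197265625), (11.481677055358887, 46.91771697998047), 52.43885803222656)
  mean [ 0.51168837 -0.41558228  0.06991047] rgb [213.79254302 128.71988528  55.77437859]
```

View pics/w5c.png

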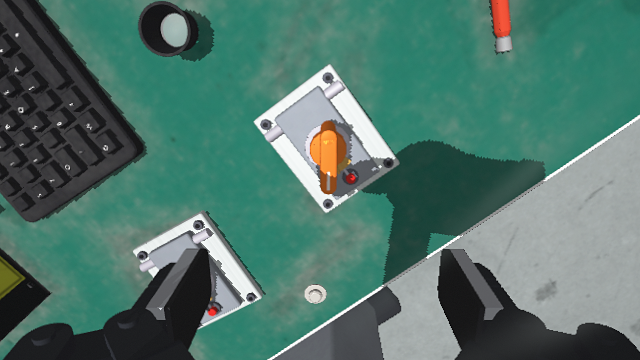

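The wing at crop (328,155) now lies at 142.4°, about 35° clockwise of the plate axis, which puts the knob near 1.09. Its pin at (350,177) looks the same as the black clamp's dropped pin at (212,310). The robot is clear of both clamps.

```bash
python3 -c "
from plant import *
print(job_done())"
```

```text
the job is handed in; nothing more can be done
None
```

I backed the orange knob off to the click (pin dropped), turned it forwards to about 1.09 rad by the last camera measurement, and let go; I never touched the black clamp, and the job was handed in at about 8 s with no verdict returned.

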